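# Close the casting mould and hold it pressed

### The job

First slide the clear window of the casting station all the way open and leave it open. Then pick up the loose upper mould half (it has a grip rib on top), fit it over the two dowels of the lower half, and press it down against the sprung ejector plate until the two faces meet; finish while still holding it pressed shut, without letting go. Leave the beaker, the tape roll and the screwdriver where they are.

Things in the scene. Friction and masses are not known exactly. Their poses are not given: they have to be found in the camera images.
- station: Casting station: grey base plate 210 (x) x 380 (y) x 8 mm with a low aluminium guard frame round the lower mould half, top 84 mm above the worktop. Origin: on the worktop under the centre of the mould; the plate runs from y -105 to +275 mm. Opening inside the frame: 184 mm along x, 190 mm along y, centred on the origin. The window parks over the +y end when open.
- window (a joint): Clear window in an aluminium frame, 186 x 192 x 6 mm, lying level in the guard frame's tracks over the lower mould half, top 77 mm above the worktop. 0 = shut, 0.17 m = fully open at its end stop; slides along the station's +y, starts between 0 and 0.04. About 1.5 N of friction; it stays where it is left.
- window_handle (a point): Centre of the steel grip bar of the window's bow handle: bar 100 mm long along the station's x, 14 mm wide along y (the sliding direction), 16 mm tall, with 18 mm of free space under it; two posts 86 mm apart carry it. This point is 103 mm above the worktop. Axes as the station's; moves with the window.
- mould_lower: Lower mould half, fixed aluminium block 120 (x) x 76 (y) x 22 mm. Origin: centre of its underside, 8 mm above the worktop; axes as the station's. Two steel dowels stand 18 mm above its top face: 14 mm thick at (+43, +20) mm and 10 mm thick at (-43, -20) mm in its x, y; straight for 10 mm, then tapering to a blunt nose.
- parting_face (a point): Centre of the lower half's top face, 30 mm above the worktop; axes as mould_lower. The mould is closed when the upper half's underside lies on this face.
- ejector (a joint): Sprung steel ejector plate, 56 x 50 mm, in the middle of the lower half. 0 = standing 5 mm proud of the parting face, 0.005 m = flush. Its spring pushes up with 5 N at 0 and 13 N when flush, more than the upper half weighs, so the mould stays shut only while it is pressed (about 10 N besides the weight).
- mould_upper: Loose aluminium upper mould half, about 0.4 kg: plate 120 (x) x 76 (y) x 24 mm, on it a grip rib 60 (x) x 24 (y) x 30 mm. Origin: centre of its underside, z up. Through holes 16 mm wide at (+43, +20) mm and 12 mm at (-43, -20) mm fit the dowels with 1 mm play all round when its x, y axes point as the lower half's. It starts within 0.8 rad of that, right of the station.
- beaker: Clear beaker, 58 mm across, 83 mm tall, a bystander behind the upper half. Origin: centre of its underside.
- tape_roll: Roll of tape, 62 mm across, 19 mm tall, a bystander behind the upper half. Origin: centre of its underside.
- screwdriver: Screwdriver, 155 mm long, 18 mm thick, lying along y, a bystander in front of the station. Origin: its middle, at its underside.

How it is judged (in metres and radians):
On the way, in this order (a step that is already met when the one before it is completed fails the run):
1. the window is slid fully open (value of joint window above 0.16 m), for 0.2 s.
2. the upper half is lifted off the worktop in the gripper (height (world z) of mould_upper above 0.03 m and contact force between the fingers and mould_upper above 2 N and contact force between mould_upper and mould_lower below 0.5 N), for 0.2 s.
3. the upper half is on both dowels (z of mould_upper in the frame of parting_face below 0.008 m and horizontal distance between mould_upper and parting_face below 0.004 m and angle between the x axis of mould_upper and the x axis of mould_lower, either way round below 0.06 rad), for 0.1 s.
At the end, for the whole second after the job is handed in: Window within 15 mm of fully open; upper half on both dowels, centred within 3 mm, turned within 0.05 rad and level within 0.03 rad of the lower half, underside within 1.8 mm of the parting face, still, pressed with over 8 N, fingers still on it, through the last second (value of joint window above 0.155 m and z of mould_upper in the frame of parting_face below 0.0018 m and horizontal distance between mould_upper and parting_face below 0.003 m and angle between the x axis of mould_upper and the x axis of mould_lower, either way round below 0.05 rad and angle between the z axis of mould_upper and the z axis of mould_lower, either way round below 0.03 rad and contact force between mould_upper and mould_lower above 8 N and contact force between the fingers and mould_upper above 3 N and linear speed of mould_upper below 0.01 m/s); the arm keeps its last pose, push and grip.
It fails at once if the beaker is shifted by more than 30 mm or knocked over (distance of beaker from where it was at the start of the episode above 0.03 m or angle between beaker's own z axis and vertical above 0.4 rad).
It fails at once if the tape roll is shifted by more than 30 mm (distance of tape_roll from where it was at the start of the episode above 0.03 m).
It fails at once if the screwdriver is shifted by more than 30 mm (distance of screwdriver from where it was at the start of the episode above 0.03 m).
It also fails if it takes over 54 s, if anything falls off the work surface, if the arm or the gripper's body presses on something with over 40 N, if the wrist force passes 120 N, or if a joint passes its speed limit or range.

### The arm

A 6-joint arm with a two-finger parallel gripper is mounted at the origin on a cart in front of the work surface, level with it; the furniture and walls round the work are solid. World frame = base frame: x ahead of the robot, y to its left, z up, the work surface at z = 0. Lengths are in mm, angles in rad, forces in N, time in s.
With the tool pointing down it reaches from about 400 to 925 mm from the base axis. Payload 3.4 kg.
Tool frame: the origin (TCP) lies at the very end of the fingers, on their centre line; the grasp point (between the pads) lies 19 mm behind it; z points along the fingers, y is the line along which they close (so a half turn about z gives the same grasp; the last joint's range is limited). The gripper opens to 85 mm and grips with 20 to 120 N. Pads are 22 mm wide; open, the fingers measure 114 mm over their backs; the gripper's body (76 mm by 85 mm) begins 54 mm behind the grasp point. The pads swing forward as they close: fully open they stand 13 mm farther back than shut.
Start: joints at [-1.2, 0.307, 1.506, -0, 1.328, -0.073], TCP at [246.868, -519.314, 231.305] pointing down, gripper open.
Joint ranges: [-3.12, 3.12], [-1.05, 2.28], [0.14, 2.33], [-1.42, 4.57], [0.1, 2.73], [-2.68, 2.68]. Speed limits (rad/s): [2.57, 2.57, 3.14, 3.14, 3.14, 3.14].

### API

Orientations are given as a rotation vector (axis times angle).
In Python, from cell import get_state, snapshot, camera_info, sign_off gives the robot as it stands. The module is installed in compiled form; this text tells all that it offers.
- The arm moves only by the shell command python3 -m inch 'ROWS' [FORCE]. ROWS is JSON, a list of rows, each a list of 7 numbers: the shift along the tool's x, y, z in mm, then the turn, a rotation vector about the tool's x, y, z in degrees, then the closure in counts, from 0 (fully open) to 255 (shut). A call has 1 to 10 rows; each row shifts and turns the commanded pose from where the row before left it, along the tool's axes as they then stand; what a row does not reach is not made up. A row lasts 1/10 s, in which the tool goes at most 50 mm and 8.59 degrees, less where a joint would pass 70% of its speed; a pose out of reach is approached as far as the arm can. A call is refused whole if a number of a shift passes 50 or a number of a turn 8.59, either way. A call with a gripper value outside its range is refused whole. The fingers move at their own pace and stop on an object; FORCE is the grip in N (left out, the last holds). Time passes only in rows, so rows that do not move let the fingers close. It gives the time, the measured TCP pose, the force, the opening and the grip force at its end, in the units of the state.
- get_state(): the state, without advancing time (a new reading comes with each control period).
- snapshot(name): name is "side" or "top"; returns (picture, depth): 384x512x3 uint8, blue, green, red; 384x512 float32, mm along the optical axis (not along the pixel's ray), 0 where there is no reading.
- camera_info(name): a dict with "fx", "fy", "cx", "cy" (pixels), "R" (3x3) and "t" (3): a world point X has camera coordinates R X + t. Camera axes: x right, y down, z forward; pixel columns grow to the right and rows downward; lengths in mm; the calibration is good to about 2 mm. A picture is of the moment at which its call begins. camera_info takes no time and is no camera call.
- sign_off(): hands the job in; it is judged then, once.
The state is a dict: "clock": time; "joint_pos": joint angles; "qd": joint speeds; "joint_torque": joint torques, N m; "tool_pos": TCP position; "ee_rot": TCP orientation; "ft_force": force on the tool from outside, world axes, zero at the start; "moment": the same for the moment, N m; "finger_gap": finger opening in mm; "finger_force": force on a finger pad.
Only numpy, scipy, OpenCV 4.12 (cv2) and the standard library are available. Lean on these libraries where they do the work, as an engineer would, in place of code of your own. Each camera call takes 0.05 s, during which the arm holds its last target. There are 200 camera calls.

## Working session

There is one attempt and no reset: what is moved stays moved. The work goes in short steps, Python scripts to look and compute and a shell command to move; the robot and the scene stay as the last step left them, time stands still between calls to the robot, and variables do not carry over. Pictures are saved under pics/ and viewed, at most 10 in all, crops included, and the job is handed in when it is done.

```bash
mkdir -p pics; cat > h.py <<'E'
import numpy as np,cv2
from cell import *
from scipy.spatial.transform import Rotation as Ro
def pts(name):
    p,d=snapshot(name);c=camera_info(name);R=np.array(c["R"]);t=np.array(c["t"])
    v,u=np.mgrid[:d.shape[0],:d.shape[1]]
    X=np.stack([(u-c["cx"])/c["fx"]*d,(v-c["cy"])/c["fy"]*d,d],-1)
    W=(X-t)@R; W[d==0]=np.nan
    return p,d,W
E
python3 - <<'E'
from h import *
for n in("top","side"):
    p,d,W=pts(n);cv2.imwrite(f"pics/{n}0.png",p);np.save(n+"0.npy",W)
    c=camera_info(n);print(n,c["fx"],-np.array(c["R"]).T@c["t"],np.array(c["R"]).round(2).tolist())
print(get_state())
E
```

```text
top 389.14291993692154 [ 372.38198721 -165.27053308  997.61623718] [[0.01, -1.0, -0.03], [-0.99, -0.0, -0.15], [0.15, 0.03, -0.99]]
side 412.7967060126864 [ -17.10682091 -879.11819414  892.82115302] [[0.82, -0.57, 0.02], [-0.36, -0.56, -0.75], [0.43, 0.61, -0.67]]
{'clock': 0.1, 'joint_pos': array([-1.20051214e+00,  3.07509232e-01,  1.50759670e+00, -1.59362155e-05,
        1.32843248e+00, -7.35315140e-02]), 'qd': array([-6.39076383e-04, -1.54349897e-03, -1.86966618e-03,  7.72615830e-04,
       -1.15492682e-03, -4.66535244e-05]), 'joint_torque': array([ 2.74554832e-04, -4.58527958e+01, -2.52608228e+01, -1.26020564e-05,
        5.52080470e-03, -2.50269096e-05]), 'tool_pos': array([ 246.61195579, -518.68925643,  230.44650656]), 'ee_rot': array([-3.06268236e+00, -6.91019389e-01,  4.75570507e-04]), 'ft_force': array([ 0.52197924, -0.333948  , -0.24743106]), 'moment': array([ 0.09687658, -0.02274721,  0.00777906]), 'finger_force': 0.0, 'finger_gap': 85.44023921107507}
```

View pics/top0.png

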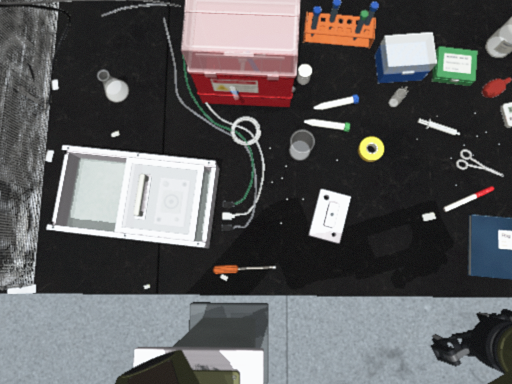

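View pics/side0.png

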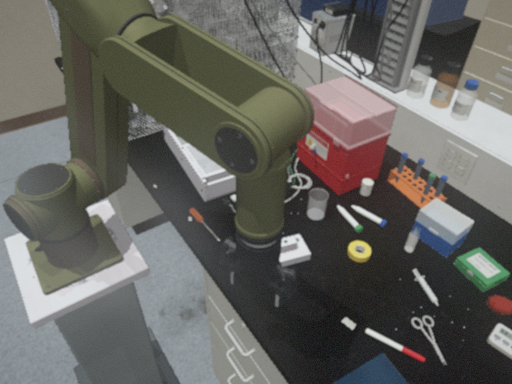

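```bash
python3 - <<'E'
from h import *
p=cv2.imread("pics/top0.png")
a=cv2.resize(p[135:260,40:230],None,fx=4,fy=4,interpolation=cv2.INTER_CUBIC)
cv2.imwrite("pics/st.png",a)
b=cv2.resize(p[115:285,200:400],None,fx=4,fy=3.5,interpolation=cv2.INTER_CUBIC)
cv2.imwrite("pics/up.png",cv2.resize(p[120:280,205:390],None,fx=4,fy=3.7))
W=np.load("top0.npy")
def blob(v0,v1,u0,u1,z0,z1):
    w=W[v0:v1,u0:u1].reshape(-1,3);w=w[(w[:,2]>z0)&(w[:,2]<z1)]
    r=cv2.minAreaRect(w[:,:2].astype(np.float32));print(len(w),w.mean(0).round(1),[np.round(x,1) for x in r]);return w
print("plate");blob(180,250,300,360,15,30)
print("rib");blob(180,250,300,360,42,65)
print("handle");blob(165,225,125,160,92,115)
print("frame");blob(135,255,40,230,79,90)
print("beaker");blob(125,165,285,320,20,100)
print("tape");blob(130,165,350,390,8,30)
print("scr");blob(258,280,205,280,5,40)
E
```

```text
plate
1160 [ 476.8 -324.3   23.7] [array([ 478.8, -325.5]), array([ 76.4, 120.4]), np.float64(74.7)]
rib
259 [ 477.8 -324.6   53.1] [array([ 478.8, -325.4]), array([24.5, 60.1]), np.float64(74.8)]
handle
306 [516.8 128.5 109.2] [array([517.5, 129.9]), array([15. , 98.7]), np.float64(83.9)]
frame
1918 [517.1 144.4  83.4] [array([521.6, 157.5]), array([380.4, 208.8]), np.float64(83.8)]
beaker
384 [ 655.4 -254.2   58.2] [array([ 653.9, -253.8]), array([56. , 56.5]), np.float64(89.6)]
tape
413 [ 652.7 -436.3   18.5] [array([ 653.6, -436.7]), array([60.5, 61.6]), np.float64(88.2)]
scr
240 [345.7 -85.5  14.2] [array([ 350.4, -111. ]), array([ 32.2, 151.9]), np.float64(10.9)]
```

View pics/st.png

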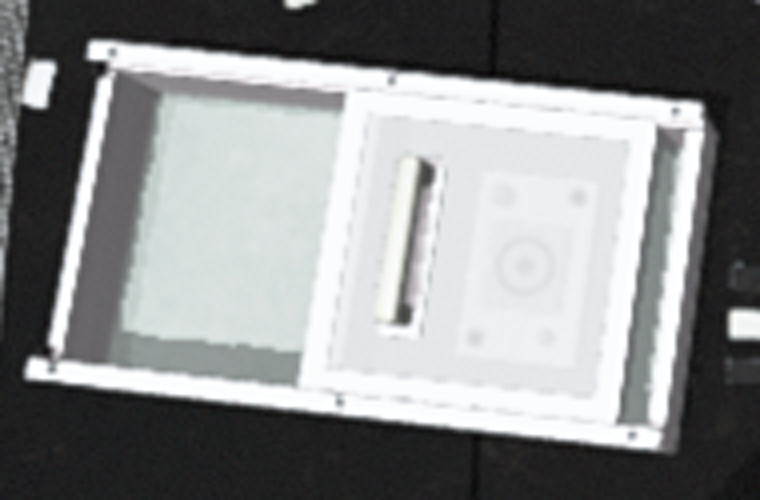

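View pics/up.png

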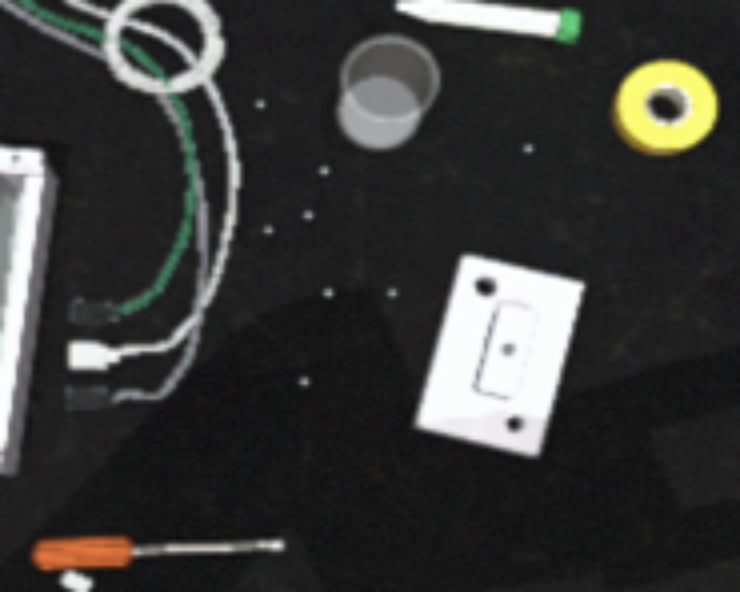

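Top view: the station has the window nearly shut, with the handle bar near (142,195). The upper half is near (329,215), its larger hole at top-left, so its yaw is about -15.3°. The station's yaw is about -6.2°. In the crops the dowels can be made out through the glass.

```bash
cat >> h.py <<'E'
def go(x,y,z,yaw):
    s=get_state();R=Ro.from_rotvec(s["ee_rot"])
    T=Ro.from_euler("z",yaw,degrees=True)*Ro.from_euler("x",180,degrees=True)
    d=np.array([x,y,z])-s["tool_pos"]
    print("t",round(s["clock"],2),"shift tool",R.inv().apply(d).round(1),"in target axes",T.inv().apply(d).round(1),"turn",np.degrees((R.inv()*T).as_rotvec()).round(2),"F",s["ft_force"].round(1),"gap",round(s["finger_gap"],1),round(s["finger_force"],1))
E
python3 -c "
from h import *
go(517.5,129.9,230,-6.2)
W=np.load('top0.npy').reshape(-1,3);w=W[(abs(W[:,2]-84)<5)&(abs(W[:,0]-521)<150)&(abs(W[:,1]-157)<230)]
for a in np.arange(-8,-4,.5):
  q=w[:,:2]@np.array([[np.cos(np.radians(a)),-np.sin(np.radians(a))],[np.sin(np.radians(a)),np.cos(np.radians(a))]])
  l,h=np.percentile(q,.5,0),np.percentile(q,99.5,0);print(a,(h-l).round(1),((l+h)/2).round(1))
"
python3 -m inch '[[0,0,0,0,0,7.9,0],[0,0,0,0,0,7.9,0],[0,0,0,0,0,7.9,0],[0,0,0,0,0,7.9,0],[0,0,0,0,0,0,0]]'; python3 -c "
from h import *
go(517.5,129.9,230,-6.2)"
```

```text
t 0.1 shift tool [ 523.1 -469.4    1.4] in target axes [ 1.993e+02 -6.741e+02  4.000e-01] turn [-1.100e-01  2.000e-02  3.163e+01] F [ 0.5 -0.3 -0.2] gap 85.4 0.0
-8.0 [216.5 376.2] [494.1 228.4]
-7.5 [213.7 375.3] [496. 224.]
-7.0 [211.2 375.4] [498.  219.7]
-6.5 [208.9 375.1] [500.1 215.4]
-6.0 [207.9 375.3] [501.9 210.8]
-5.5 [209.7 376. ] [503.7 206.4]
-5.0 [212.3 375.8] [505.5 202.5]
-4.5 [214.9 377.2] [507.2 198.3]
clock: 0.6
tool_pos: [246.7, -519.0, 230.8]
ee_rot: [-3.136, 0.17, 0.001]
ft_force: [-0.1, -0.6, 0.6]
finger_gap: 85.6
finger_force: 0.0
t 0.6 shift tool [ 199.2 -674.3    1.4] in target axes [ 199.1 -674.3    0.8] turn [-0.06  0.03  0.01] F [-0.1 -0.6  0.6] gap 85.6 0.0
```

```bash
python3 -m inch '[[12,-34,0,0,0,0,0],[12,-34,0,0,0,0,0],[12,-34,0,0,0,0,0],[12,-34,0,0,0,0,0],[12,-34,0,0,0,0,0],[12,-34,0,0,0,0,0],[12,-34,0,0,0,0,0],[12,-34,0,0,0,0,0],[12,-34,0,0,0,0,0],[12,-34,0,0,0,0,0]]' >/dev/null
python3 -m inch '[[8,-34,0,0,0,0,0],[8,-34,0,0,0,0,0],[8,-34,0,0,0,0,0],[8,-34,0,0,0,0,0],[8,-34,0,0,0,0,0],[8,-34,0,0,0,0,0],[8,-34,0,0,0,0,0],[8,-34,0,0,0,0,0],[8,-34,0,0,0,0,0],[8,-28,0,0,0,0,0]]' >/dev/null
python3 -m inch '[[0,0,0,0,0,0,60],[0,0,0,0,0,0,60]]'; python3 -c "
from h import *
go(517.5,129.9,86,-6.2)"
```

```text
clock: 2.8
tool_pos: [517.8, 129.6, 230.8]
ee_rot: [3.137, -0.163, -0.002]
ft_force: [0.4, -0.7, -1.0]
finger_gap: 65.2
finger_force: 0.0
t 2.8 shift tool [ -0.2  -0.4 144.8] in target axes [ -0.4  -0.3 144.8] turn [0.05 0.07 0.26] F [ 0.4 -0.7 -1. ] gap 65.2 0.0
```

```bash
python3 -m inch '[[0,0,20,0,0,0,60],[0,0,25,0,0,0,60],[0,0,25,0,0,0,60],[0,0,25,0,0,0,60],[0,0,25,0,0,0,60],[0,0,15,0,0,0,60],[0,0,9,0,0,0,60],[0,0,0,0,0,0,60]]'
python3 -m inch '[[0,0,0,0,0,0,255],[0,0,0,0,0,0,255],[0,0,0,0,0,0,255],[0,0,0,0,0,0,255],[0,0,0,0,0,0,255],[0,0,0,0,0,0,255]]' 25; python3 -c "
from h import *
go(517.5,129.9,86,-6.2)"
```

```text
clock: 3.6
tool_pos: [516.9, 128.1, 86.3]
ee_rot: [3.136, -0.169, -0.004]
ft_force: [0.2, 0.3, -0.2]
finger_gap: 65.5
finger_force: 0.0
clock: 4.2
tool_pos: [518.8, 129.5, 88.3]
ee_rot: [-3.137, 0.169, -0.003]
ft_force: [-0.9, -0.3, 5.4]
finger_gap: 13.7
finger_force: 27.0
t 4.2 shift tool [-1.4 -0.3  2.3] in target axes [-1.4 -0.3  2.3] turn [-0.03 -0.1   0.05] F [-0.9 -0.3  5.4] gap 13.7 27.0
```

```bash
python3 -m inch '[[0,-8,0,0,0,0,255],[0,-16,0,0,0,0,255],[0,-16,0,0,0,0,255],[0,-16,0,0,0,0,255],[0,-16,0,0,0,0,255],[0,-16,0,0,0,0,255],[0,-16,0,0,0,0,255],[0,-10,0,0,0,0,255],[0,-8,0,0,0,0,255],[0,-5,0,0,0,0,255]]'
python3 -m inch '[[0,-4,0,0,0,0,255],[0,-4,0,0,0,0,255],[0,-4,0,0,0,0,255],[0,0,0,0,0,0,255]]'; python3 -c "
from h import *
go(517.5,129.9,86,-6.2)"
```

```text
clock: 5.2
tool_pos: [532.3, 256.1, 88.3]
ee_rot: [3.137, -0.168, 0.002]
ft_force: [-1.1, -0.9, 5.4]
finger_gap: 13.4
finger_force: 27.1
clock: 5.6
tool_pos: [533.7, 268.1, 88.3]
ee_rot: [-3.136, 0.168, -0.002]
ft_force: [-1.3, 0.9, 5.2]
finger_gap: 13.5
finger_force: 27.0
t 5.6 shift tool [ -1.3 139.2   2.2] in target axes [ -1.1 139.2   2.3] turn [-0.05 -0.08  0.06] F [-1.3  0.9  5.2] gap 13.5 27.0
```

```bash
python3 -m inch '[[0,-3,0,0,0,0,255],[0,-3,0,0,0,0,255],[0,-3,0,0,0,0,255],[0,-2,0,0,0,0,255],[0,0,0,0,0,0,255]]'
python3 -m inch '[[0,-2,0,0,0,0,255],[0,-2,0,0,0,0,255],[0,-2,0,0,0,0,255],[0,0,0,0,0,0,255]]'; python3 -c "
from h import *
go(517.5,129.9,86,-6.2)"
```

```text
clock: 6.1
tool_pos: [534.8, 278.8, 88.3]
ee_rot: [-3.137, 0.168, -0.002]
ft_force: [-0.0, -0.0, 5.3]
finger_gap: 13.3
finger_force: 27.0
clock: 6.5
tool_pos: [535.0, 281.5, 88.3]
ee_rot: [3.132, -0.167, 0.001]
ft_force: [-0.6, -9.6, 8.6]
finger_gap: 13.3
finger_force: 27.4
t 6.5 shift tool [ -1.3 152.6   3. ] in target axes [ -1.  152.6   2.3] turn [ 0.29 -0.05  0.1 ] F [-0.6 -9.6  8.6] gap 13.3 27.4
```

End stop reached (about 10 N). Releasing and retreating.

```bash
python3 -m inch '[[0,3,0,0,0,0,60],[0,0,0,0,0,0,60],[0,0,0,0,0,0,60],[0,0,0,0,0,0,60],[0,0,-20,0,0,0,60],[0,0,-30,0,0,0,60],[0,0,-30,0,0,0,60],[0,0,-30,0,0,0,60],[0,0,-15,0,0,0,60],[0,0,0,0,0,0,60]]'
python3 -m inch '[[-2,36,0,0,0,0,60],[-2,36,0,0,0,0,60],[-2,36,0,0,0,0,60],[-2,36,0,0,0,0,60],[-2,36,0,0,0,0,60],[-2,36,0,0,0,0,60],[-2,36,0,0,0,0,60],[-2,36,0,0,0,0,60],[-2,36,0,0,0,0,60],[-2,36,0,0,0,0,60]]' >/dev/null
python3 -m inch '[[0,30,0,0,0,3,60],[0,30,0,0,0,3,60],[0,30,0,0,0,3,60],[0,30,0,0,0,0,60],[0,30,0,0,0,0,60],[0,0,0,0,0,0,60]]'
 python3 -c "
from h import *
p,d,W=pts('top');cv2.imwrite('pics/top1.png',p);np.save('top1.npy',W)
cv2.imwrite('pics/st1.png',cv2.resize(p[135:260,40:230],None,fx=4,fy=4,interpolation=cv2.INTER_CUBIC))
w=W[140:250,40:225].reshape(-1,3)
for n,z0,z1 in(('handle',95,116),('frame',79,90),('lower',24,45)):
  q=w[(w[:,2]>z0)&(w[:,2]<z1)];print(n,len(q),cv2.minAreaRect(q[:,:2].astype(np.float32)))
go(478.8,-325.5,200,-15.2)"
```

```text
clock: 7.5
tool_pos: [536.3, 282.5, 215.2]
ee_rot: [-3.134, 0.169, -0.008]
ft_force: [-0.1, -0.2, 0.4]
finger_gap: 65.6
finger_force: 0.0
clock: 9.1
tool_pos: [444.9, -223.7, 210.9]
ee_rot: [3.113, -0.42, -0.003]
ft_force: [1.2, 0.1, -0.6]
finger_gap: 65.1
finger_force: 0.0
handle 328 ((534.1731567382812, 280.03594970703125), (15.10171890258789, 99.7540283203125), 84.63639831542969)
frame 2008 ((521.4536743164062, 157.14024353027344), (379.23944091796875, 208.5269775390625), 83.870361328125)
lower 1651 ((528.0914916992188, 205.06317138671875), (485.9876708984375, 223.29141235351562), 81.16665649414062)
t 9.15 shift tool [59.9 90.9 10.7] in target axes [59.7 91.1 10.9] turn [-0.04  0.12 -0.14] F [-0.1 -0.2 -0.5] gap 64.8 0.0
```

View pics/st1.png

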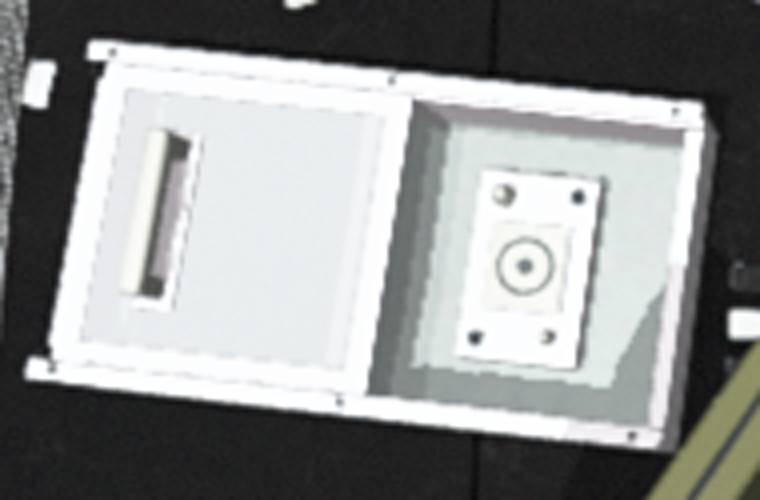

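```bash
python3 -c "
from h import *
W=np.load('top1.npy');w=W[174:232,150:195].reshape(-1,3)
for z0,z1 in((26,40),(33,40)):
  q=w[(w[:,2]>z0)&(w[:,2]<z1)];print(len(q),np.median(q,0),cv2.minAreaRect(q[:,:2].astype(np.float32)))
c=camera_info('top');R=np.array(c['R']);t=np.array(c['t'])
C=-R.T@t
def px(u,v,z):
  r=R.T@np.array([(u-c['cx'])/c['fx'],(v-c['cy'])/c['fy'],1]);return C+r*(z-C[2])/r[2]
for u,v,z in((525,266,35),(503,195,45),(548,337,45)):print(px(40+(u-1.5)/4,135+(v-1.5)/4,z).round(1))
"
python3 -m inch '[[10,15,0,0,0,0,60],[10,15,0,0,0,0,60],[10,15,0,0,0,0,60],[10,15,0,0,0,0,60],[10,15,0,0,0,0,60],[10,15,0,0,0,0,60],[0,0,0,0,0,0,60],[0,0,0,0,0,0,60]]'
 python3 -c "
from h import *
go(478.8,-325.5,27,-15.2)"
```

```text
1366 [510.41834129  70.82313429  31.42267323] ((512.1796875, 72.62474060058594), (76.8641586303711, 119.7631607055664), 83.90189361572266)
465 [513.0865007   73.08824317  35.50444811] ((512.1051025390625, 74.14826965332031), (71.97468566894531, 113.4048843383789), 81.64131164550781)
[513.   73.8  35. ]
[556.5  86.9  45. ]
[467.2  55.3  45. ]
clock: 9.95
tool_pos: [480.2, -324.0, 211.9]
ee_rot: [-3.113, 0.416, 0.001]
ft_force: [-0.9, 0.8, -0.1]
finger_gap: 65.2
finger_force: 0.0
t 9.95 shift tool [ -0.8   2.  184.9] in target axes [ -1.    1.9 184.9] turn [-0.04  0.05 -0.03] F [-0.9  0.8 -0.1] gap 65.2 0.0
```

```bash
python3 -m inch '[[-1,1,15,0,0,0,60],[0,1,30,0,0,0,60],[0,0,30,0,0,0,60],[0,0,30,0,0,0,60],[0,0,30,0,0,0,60],[0,0,25,0,0,0,60],[0,0,15,0,0,0,60],[0,0,5,0,0,0,60],[0,0,3,0,0,0,60],[0,0,0,0,0,0,60]]'
 python3 -c "
from h import *
go(478.8,-325.5,27,-15.2)"
```

```text
clock: 10.95
tool_pos: [479.1, -325.2, 29.8]
ee_rot: [3.114, -0.414, 0.001]
ft_force: [-0.7, 0.2, 0.3]
finger_gap: 65.4
finger_force: 0.0
t 10.95 shift tool [-0.2  0.4  2.8] in target axes [-0.2  0.4  2.8] turn [ 0.01 -0.03  0.04] F [-0.7  0.2  0.3] gap 65.4 0.0
```

```bash
python3 -m inch '[[0,0,1.5,0,0,0,140],[0,0,0,0,0,0,255],[0,0,0,0,0,0,255],[0,0,0,0,0,0,255],[0,0,0,0,0,0,255],[0,0,0,0,0,0,255]]' 80
 python3 -c "
from h import *
go(478.8,-325.5,27,-15.2)"
```

```text
clock: 11.55
tool_pos: [479.2, -325.7, 28.7]
ee_rot: [3.113, -0.415, 0.002]
ft_force: [-0.9, 0.2, 6.8]
finger_gap: 22.7
finger_force: 80.1
t 11.55 shift tool [-0.5 -0.1  1.7] in target axes [-0.5 -0.1  1.7] turn [ 0.04 -0.08  0.03] F [-0.9  0.2  6.8] gap 22.7 80.1
```

```bash
python3 -m inch '[[0,0,-5,0,0,0,255],[0,0,-15,0,0,0,255],[0,0,-20,0,0,0,255],[0,0,-20,0,0,0,255],[0,0,-20,0,0,0,255],[0,0,-20,0,0,0,255],[0,0,-20,0,0,-3,255],[0,0,-15,0,0,-3,255],[0,0,-5,0,0,-3,255],[0,0,0,0,0,0,255]]'
python3 -m inch '[[-1,-20,0,0,0,0,255],[-1,-30,0,0,0,0,255],[-1,-40,0,0,0,0,255],[-1,-40,0,0,0,0,255],[-1,-40,0,0,0,0,255],[-1,-40,0,0,0,0,255],[-1,-40,0,0,0,0,255],[-1,-40,0,0,0,0,255],[-1,-40,0,0,0,0,255],[0,-30,0,0,0,0,255]]'>/dev/null
python3 -m inch '[[0,-20,0,0,0,0,255],[0,-15,0,0,0,0,255],[0,0,0,0,0,0,255],[0,0,0,0,0,0,255]]'
 python3 -c "
from h import *
go(512.6,72.7,83,-6.1)"
```

```text
clock: 12.55
tool_pos: [478.9, -325.2, 168.3]
ee_rot: [3.137, -0.169, 0.001]
ft_force: [-0.2, -0.3, -3.7]
finger_gap: 22.6
finger_force: 78.9
clock: 13.95
tool_pos: [511.6, 68.3, 167.3]
ee_rot: [3.136, -0.168, -0.002]
ft_force: [-0.7, 0.2, -4.6]
finger_gap: 22.5
finger_force: 79.2
t 13.95 shift tool [ 0.6 -4.5 84.3] in target axes [ 0.5 -4.4 84.3] turn [ 0.05  0.08 -0.04] F [-0.7  0.2 -4.6] gap 22.5 79.2
```

```bash
python3 -m inch '[[0.5,-4.5,0,0,0,0,255],[0,0,15,0,0,0,255],[0,0,20,0,0,0,255],[0,0,20,0,0,0,255],[0,0,15,0,0,0,255],[0,0,7,0,0,0,255],[0,0,0,0,0,0,255],[0,0,0,0,0,0,255]]'
 python3 -c "
from h import *
go(512.6,72.7,60,-6.1)
p,d,W=pts('top')
cv2.imwrite('pics/t2.png',cv2.resize(p[135:260,100:230],None,fx=5,fy=4.6,interpolation=cv2.INTER_CUBIC))
p,d,W2=pts('side')
cv2.imwrite('pics/s2.png',cv2.resize(p[100:230,150:300],None,fx=5,fy=4.6,interpolation=cv2.INTER_CUBIC))
w=W[170:235,150:196].reshape(-1,3);q=w[(w[:,2]>76)&(w[:,2]<95)];print(len(q),np.median(q,0),cv2.minAreaRect(q[:,:2].astype(np.float32)))
"
```

```text
clock: 14.75
tool_pos: [513.9, 72.5, 91.3]
ee_rot: [-3.137, 0.17, -0.001]
ft_force: [0.3, -0.3, -4.8]
finger_gap: 22.9
finger_force: 79.3
t 14.75 shift tool [-1.4 -0.1 31.3] in target axes [-1.4 -0.1 31.3] turn [-0.01 -0.05 -0.12] F [ 0.3 -0.3 -4.8] gap 22.9 79.3
819 [485.96213909  59.76249231  86.77525765] ((513.4901733398438, 71.22064208984375), (74.71363067626953, 120.42648315429688), 83.93187713623047)
```

View pics/t2.png

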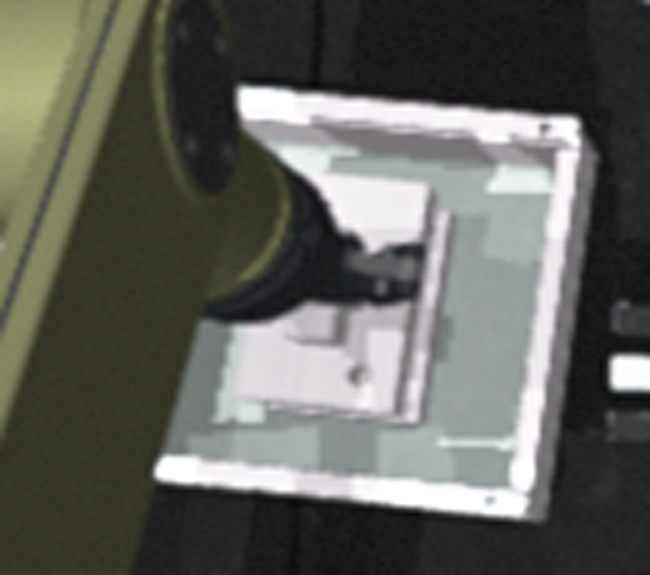

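The plate is above the lower half and parallel to it, about 1.3 mm too far in +x. Correcting, then descending slowly.

```bash
python3 -m inch '[[-1.2,0,0,0,0,0,255],[0,0,4,0,0,0,255],[0,0,4,0,0,0,255],[0,0,3,0,0,0,255],[0,0,2,0,0,0,255],[0,0,2,0,0,0,255],[0,0,2,0,0,0,255],[0,0,0,0,0,0,255]]'
 python3 -c "
from h import *
go(512.6,72.7,58.7,-6.1);print(get_state()['moment'])
"
```

```text
clock: 15.65
tool_pos: [512.0, 72.9, 73.5]
ee_rot: [3.137, -0.169, -0.001]
ft_force: [-0.5, -0.8, -4.2]
finger_gap: 22.8
finger_force: 79.3
t 15.65 shift tool [ 0.6  0.2 14.8] in target axes [ 0.6  0.2 14.8] turn [ 0.    0.03 -0.07] F [-0.5 -0.8 -4.2] gap 22.8 79.3
[-0.00323226 -0.01369907  0.02007176]
```

```bash
python3 -m inch '[[0,0,1,0,0,0,255],[0,0,1,0,0,0,255],[0,0,1,0,0,0,255],[0,0,1,0,0,0,255],[0,0,0,0,0,0,255]]'
python3 -m inch '[[0,0,1,0,0,0,255],[0,0,1,0,0,0,255],[0,0,1,0,0,0,255],[0,0,0,0,0,0,255]]'
 python3 -c "
from h import *
go(512.6,72.7,58.7,-6.1);print(get_state()['moment'])
"
```

```text
clock: 16.15
tool_pos: [512.0, 72.9, 69.7]
ee_rot: [3.137, -0.169, -0.001]
ft_force: [-0.8, 0.1, -3.9]
finger_gap: 22.6
finger_force: 79.3
clock: 16.55
tool_pos: [512.0, 72.9, 66.6]
ee_rot: [3.137, -0.169, -0.001]
ft_force: [0.2, 0.5, -4.4]
finger_gap: 22.7
finger_force: 79.3
t 16.55 shift tool [0.6 0.2 7.9] in target axes [0.6 0.2 7.9] turn [ 0.    0.02 -0.07] F [ 0.2  0.5 -4.4] gap 22.7 79.3
[-0.04038139  0.00504833  0.01685638]
```

Sliding down the dowels without resistance; ejector contact is expected around TCP z 63.7.

```bash
python3 -m inch '[[0,0,1,0,0,0,255],[0,0,1,0,0,0,255],[0,0,1,0,0,0,255],[0,0,1,0,0,0,255],[0,0,0,0,0,0,255]]'
python3 -m inch '[[0,0,1,0,0,0,255],[0,0,1,0,0,0,255],[0,0,1,0,0,0,255],[0,0,0,0,0,0,255]]'
 python3 -c "
from h import *
go(512.6,72.7,58.7,-6.1);print(get_state()['moment'])
"
```

```text
clock: 17.05
tool_pos: [512.2, 73.0, 63.1]
ee_rot: [-3.137, 0.169, -0.0]
ft_force: [-1.7, -0.7, 1.2]
finger_gap: 22.5
finger_force: 79.9
clock: 17.45
tool_pos: [512.2, 73.0, 60.1]
ee_rot: [-3.137, 0.169, -0.0]
ft_force: [-2.4, -0.2, 6.3]
finger_gap: 23.0
finger_force: 80.5
t 17.45 shift tool [0.4 0.2 1.4] in target axes [0.4 0.2 1.4] turn [-0.   -0.02 -0.07] F [-2.4 -0.2  6.3] gap 23.0 80.5
[-0.03574353  0.40032047  0.03444507]
```

```bash
python3 -m inch '[[0,0,1,0,0,0,255],[0,0,0.5,0,0,0,255],[0,0,0,0,0,0,255]]'
python3 -m inch '[[0,0,0.5,0,0,0,255],[0,0,0.5,0,0,0,255],[0,0,0,0,0,0,255]]'
 python3 -c "
from h import *
go(512.6,72.7,58.7,-6.1);print(get_state()['moment'])
"
```

```text
clock: 17.75
tool_pos: [512.2, 72.9, 58.9]
ee_rot: [-3.137, 0.169, -0.001]
ft_force: [-2.6, -0.2, 7.3]
finger_gap: 22.9
finger_force: 81.0
clock: 18.05
tool_pos: [512.2, 73.0, 58.7]
ee_rot: [-3.137, 0.169, -0.001]
ft_force: [-5.4, -0.2, 14.1]
finger_gap: 22.1
finger_force: 82.0
t 18.05 shift tool [0.5 0.2 0. ] in target axes [0.5 0.2 0. ] turn [-0.01 -0.04 -0.07] F [-5.4 -0.2 14.1] gap 22.1 82.0
[-0.10857641  0.76537352  0.01322108]
```

```bash
python3 -m inch '[[-0.4,0,0.5,0,0,0,255],[0,0,0.5,0,0,0,255],[0,0,0.5,0,0,0,255],[0,0,0,0,0,0,255],[0,0,0,0,0,0,255]]'
 python3 -c "
from h import *
go(512.6,72.7,58.7,-6.1);print(get_state()['moment'])
"
```

```text
clock: 18.55
tool_pos: [512.2, 73.0, 58.7]
ee_rot: [-3.137, 0.169, -0.004]
ft_force: [-6.3, -0.6, 26.8]
finger_gap: 22.6
finger_force: 83.6
t 18.55 shift tool [ 0.4  0.2 -0. ] in target axes [ 0.4  0.2 -0. ] turn [-0.01 -0.14 -0.06] F [-6.3 -0.6 26.8] gap 22.6 83.6
[-0.24130721  1.21998693 -0.00524906]
```

```bash
python3 -m inch '[[0,0,0.3,0,0,0,255],[0,0,0,0,0,0,255],[0,0,0,0,0,0,255],[0,0,0,0,0,0,255]]'
 python3 -c "
from h import *
go(512.6,72.7,58.7,-6.1)
print(sign_off())"
```

```text
clock: 18.95
tool_pos: [512.3, 73.0, 58.7]
ee_rot: [-3.137, 0.169, -0.004]
ft_force: [-8.0, -0.9, 28.5]
finger_gap: 22.7
finger_force: 83.8
t 18.95 shift tool [0.4 0.2 0. ] in target axes [0.4 0.2 0. ] turn [-0.02 -0.15 -0.06] F [-8.  -0.9 28.5] gap 22.7 83.8
the job is handed in; nothing more can be done
None
```

I handed the job in at 18.95 s with the window open at its end stop and the upper half on both dowels, held pressed shut with about 30 N; the beaker, tape roll and screwdriver were left alone, and no verdict came back.

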